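# Vent and uncap the waste bottle

### The arm

A 7-joint arm with a two-finger parallel gripper is mounted at the origin on the work surface; the furniture and walls round the work are solid. World frame = base frame: x ahead of the robot, y to its left, z up, the work surface at z = 0. Lengths are in m, angles in degrees, forces in N, time in s.
With the tool pointing down it reaches from about 0.425 to 0.875 m from the base axis. Payload 4.7 kg.
Tool frame: the origin (TCP) lies between the finger pads; the fingertips stand 19 mm ahead of it and the grasp point (between the pads) is the TCP; x points along the fingers, z is the direction in which the jaws open and shut, and the axes are right-handed (so a half turn about x gives the same grasp; the last joint's range is limited). The gripper opens to 87 mm and grips with 3 to 60 N. Pads are 19 mm wide; open, the fingers measure 117 mm over their backs; the gripper's body (75 mm by 190 mm) begins 51 mm behind the grasp point.
Start: joints at [-67.489, 18.392, -4.016, 83.108, 1.295, 78.541, -3.26], TCP at [0.24, 0.604, 0.242] pointing down, gripper open.
Joint ranges: [-163.93, 163.93], [-17.29, 119.83], [-79.2, 71.16], [3.27, 140.29], [-89.18, 269.18], [5.43, 117.66], [-154.24, 154.24]. Speed limits (degrees/s): [147.25, 147.25, 180, 180, 180, 180, 180].

### API

Orientations are given as [roll, pitch, yaw] about the fixed x, y, z axes, in that order (R = Rz(yaw) Ry(pitch) Rx(roll)).
In Python, from cell import monitor, read_camera, camera_model, env, regions_of gives the robot as it stands. The module is installed in compiled form; this text tells all that it offers.
- The arm moves only by the tool step_arm, never from a script. Its argument "deltas" is a list of rows, each a list of 5 numbers: the gripper's target within -1 to 1 (fully open at 1, half-way at 0, shut at -1), then the shift along the tool's x, y, z in m, then the turn about the tool's x in degrees. A call has 1 to 12 rows; each row is the pose to reach, as a shift and turn from the pose commanded when the call began, along the tool's axes at that moment; what a row does not reach only later rows make up. A row lasts 1/8 s, in which the tool goes at most 62.5 mm and 10.7 degrees, less where a joint would pass 70% of its speed; a pose out of reach is approached as far as the arm can. A call with a gripper value outside its range is refused whole. The fingers move at their own pace and stop on an object; "newtons" is the grip in N (left out, the last holds). Time passes only in rows, so rows that repeat a pose let the fingers close. It gives the time, the measured TCP pose, the force and the opening at its end, in the units of the state.
- monitor.get_obs(): the state, without advancing time (a new reading comes with each control period).
- read_camera(name): name is "side" or "top"; returns (picture, depth): 480x640x3 uint8, red, green, blue; 480x640 float32, m along the optical axis (not along the pixel's ray), 0 where there is no reading.
- camera_model(name): a dict with "fx", "fy", "cx", "cy" (pixels), "xyz" and "attitude" of the camera in the world. Camera axes: x right, y down, z forward; pixel columns grow to the right and rows downward; lengths in m; the calibration is good to about 2 mm. A picture is of the moment at which its call begins. camera_model takes no time and is no camera call.
- env.sign_off(): hands the job in, once; it reports no verdict.
Trained networks look in the newest picture that a camera, given by its name, has taken for a name from the list of things; names that differ only in an ending like _2 or _b are one class to them, and where a whole thing is asked for, a point or a joint stands for the part that bears it (a point fixed in the world has none). Each returns a list of dicts, best first, with "p" (0 to 1); they miss things now and then, are a little off and sometimes report something else, mostly with a low value. They report only what shows in the picture. A call takes as long as a camera call.
- regions_of(camera, thing): "pixels" (480x640 bool, what is visible of it) and "pixel" ([column, row] in pixels, amid what is visible of it).
The state is a dict: "time_s": time; "qpos": joint angles; "joint_velocities": joint speeds; "effort": joint torques, N m; "tool_pos": TCP position; "tool_rot": TCP orientation; "force": force on the tool from outside, world axes, zero at the start; "wrist_torque": the same for the moment, N m; "grip_width": finger opening in m.
Only numpy, scipy, OpenCV 4.12 (cv2) and the standard library are available. Lean on these libraries where they do the work, as an engineer would, in place of code of your own. Each camera call takes 0.05 s, during which the arm holds its last target. There are 200 camera calls.

### The job

The amber waste bottle has a vent cap: swing its orange vent lever all the way over until it lies back, which lets the pressure out and unlocks the cap, then unscrew the blue cap, lift it off and stand it upright in the middle of the steel dish. Work gently: plastic neck and cap must not be wrenched, pressed or tugged while they are still engaged, and leave everything else where it stands.

Things in the scene. Friction and masses are not known exactly. Their poses are not given: they have to be found in the camera images.
- bottle: Square amber bottle (68 mm wide) in a grey holder screwed to the bench (base plate 118 x 104 mm); it cannot move. Origin: centre of the holder's underside, on the bottle's axis; z up; -x points to the side where the closed vent lever's tab sticks out. White collar under the cap: top at z = 113 mm, radius 32 mm.
- keeper (a point): On the collar's top, 34.5 mm out on the bottle's -x side, midway between two white keeper posts 14 mm tall (from 30 to 39 mm out, 7 to 13 mm to either side; tops at z = 127 mm). The leg of the closed vent lever sits between them, so the cap cannot turn more than about 4 degrees until the lever is lifted.
- neck_rim (a point): Centre of the neck's rim, 135 mm up; neck 38 mm across. Counter-clockwise from above unscrews: level for 2 to 29 degrees, then climbing 4 mm in the next 44. It lifts off only in the last 6 degrees before a hard stop. How far it was screwed on differs and cannot be seen, only felt: the stop comes anywhere from 46 to 73 degrees. Play: 1 mm sideways, 1.5 mm up and down.
- cap_mid (a point): Centre (half-way up) of the blue ribbed cap: 56 mm across, 29 mm tall, about 80 g with its lever; axes turn with the cap, z up, the lever's hinge on its +x side. Screwed home, this point is 128.5 mm above the bench, the underside at 114 mm. A sprung gasket pushes cap and neck apart with 12 N (24 N of contact force in all); 0.2 N m breaks it loose. A hand off the axis or not following the climb adds force.
- lever_tab (a point): Centre of the thumb tab ending the orange vent lever: 20 mm long, 14 wide, 10 thick. Closed: 46 mm from the cap's axis, 17 mm above cap_mid. Hinge: 18 mm from the cap's axis on its +x side, 18.5 mm above cap_mid, along the cap's y; 64 mm from hinge to here. A leg 10 mm wide, 6 mm thick hangs 24 mm below the tab's middle, 11 mm nearer the hinge. Axes turn with the lever; x from tab to hinge.
- vent_lever (a joint): Angle of the vent lever, rad: 0 closed (flat over the cap), grows as the tab is lifted up and over, 2.9 lying right back on its stop. Stiff hinge (0.12 N m, about 2 N at the tab): it stays where it is left.
- dish_floor (a point): Centre of the inner floor of the loose round steel dish, 3 mm above the bench; flat floor about 96 mm across, rim 118 mm across and 13 mm above the bench. 0.3 kg.
- jar: Black jar with white cap, 62 mm across, 105 mm tall, origin under its centre; bystander.
- brown_bottle: Brown reagent bottle with blue cap, 60 mm across, 125 mm tall, origin under its centre; bystander.
- teal_bottle: Teal bottle with white cap, 44 mm across, 90 mm tall, origin under its centre; bystander.
- tape: Roll of cream label tape lying flat, 93 mm across, 19 mm tall, origin under its centre; bystander.

How it is judged (in metres and radians):
On the way, in this order (a step that is already met when the one before it is completed fails the run):
1. the vent lever is swung right over and lies back, while the cap is still screwed home (value of joint vent_lever above 2.4 rad and angle between the x axis of cap_mid and the x axis of bottle, either way round below 0.3 rad), for 0.2 s.
2. the cap is unscrewed on the neck (angle between the x axis of cap_mid and the x axis of bottle, either way round above 0.6 rad and horizontal distance between cap_mid and bottle below 0.004 m and z of cap_mid in the frame of bottle below 0.138 m), for 0.1 s.
At the end, for the whole second after the job is handed in: The cap stands upright (within 0.12 rad, open side down) on the floor of the dish, its axis within 20 mm of the dish's centre, and the dish is within 30 mm of where it stood (horizontal distance between cap_mid and dish_floor below 0.02 m and z of cap_mid in the frame of dish_floor between 0.01 and 0.018 m and angle between cap_mid's own z axis and vertical below 0.12 rad and distance of dish_floor from where it was at the start of the episode below 0.03 m); the robot touches nothing.
It fails at once if cap (with its lever) and bottle are forced against each other with more than 38 N (wrenched, pressed or tugged) (contact force between cap and bottle above 38 N).
It fails at once if the fingers press on the bottle, its collar or holder with more than 15 N (contact force between the fingers and bottle above 15 N).
It fails at once if the black jar, brown bottle, teal bottle or roll of tape is moved more than 30 mm (distance of any of jar, brown_bottle, teal_bottle, tape from where it was at the start of the episode above 0.03 m).
It also fails if it takes over 72 s, if anything falls off the work surface, if the arm or the gripper's body presses on something with over 40 N, if the wrist force passes 120 N, or if a joint passes its speed limit or range.

## Working session

There is one attempt and no reset: what is moved stays moved. The work goes in short steps, Python scripts to look and compute and a tool call to move; the robot and the scene stay as the last step left them, time stands still between calls to the robot, and variables do not carry over. Pictures are saved under pics/ and viewed, about 8 in all and at most 12, crops included, and the job is handed in when it is done.

Besides the shell and the picture viewer there is one more tool, called after "Request:" in YAML: its name, and indented under it one key for each argument. step_arm: Moves the arm, as the interface text tells. Its arguments: {"type":"object","properties":{"deltas":{"type":"array"},"newtons":{"type":"number"}},"required":["deltas"]}

```bash
mkdir -p pics
cat > h.py <<'E'
import numpy as np, cv2
from scipy.spatial.transform import Rotation as R
from cell import monitor, read_camera, camera_model, env, regions_of
def cam(n):
    c=camera_model(n); return c
def pts(n,mask,d):
    c=camera_model(n); v,u=np.nonzero(mask&(d>0)); z=d[v,u]
    p=np.c_[(u-c['cx'])/c['fx']*z,(v-c['cy'])/c['fy']*z,z]
    return p@rot(c).T+np.array(c['xyz'])
def rot(c):
    a=np.array(c['attitude'],float)
    if a.shape==(3,3): return a
    if a.size==4: return R.from_quat(a).as_matrix()
    return R.from_euler('xyz',a,degrees=True).as_matrix()
def save(n,im): cv2.imwrite('pics/'+n+'.png',cv2.cvtColor(im,cv2.COLOR_RGB2BGR))
E
python3 - <<'E'
from h import *
o=monitor.get_obs(); print({k:np.round(v,3).tolist() for k,v in o.items()})
for n in('side','top'):
    print(n,camera_model(n)); im,d=read_camera(n); save(n+'0',im)
    for t in ('bottle','cap_mid','lever_tab','dish_floor','jar','brown_bottle','teal_bottle','tape'):
        r=regions_of(n,t)
        for q in r[:2]:
            P=pts(n,q['pixels'],d)
            print(n,t,round(q['p'],2),np.round(q['pixel']),len(P),*[np.round(np.percentile(P,k,axis=0),3) for k in(2,50,98)] if len(P) else '')
E
```

```text
{'time_s': 0.0, 'qpos': [-67.487, 18.44, -4.016, 83.176, 1.296, 78.54, -3.259], 'joint_velocities': [-0.008, 0.055, -0.016, -0.055, -0.002, -0.073, 0.018], 'effort': [-0.0, -49.129, -0.404, -31.253, -0.064, 0.044, 0.0], 'tool_pos': [0.24, 0.603, 0.24], 'tool_rot': [-176.492, 89.889, -108.193], 'force': [0.366, 0.409, 0.588], 'wrist_torque': [0.026, -0.014, -0.038], 'grip_width': 0.087}
side {'fx': 536.3426125175259, 'fy': 536.3426125175259, 'cx': 322.0273357463999, 'cy': 235.13250018384193, 'xyz': array([0.7692449 , 0.59741857, 0.90726805]), 'attitude': array([-140.06741575,    0.71235604,  158.51443057])}
side bottle 0.66 [321. 239.] 2444 [ 0.452 -0.154  0.002] [ 0.522 -0.074  0.044] [ 0.572 -0.044  0.114]
side cap_mid 0.84 [320. 198.] 862 [ 0.462 -0.205  0.001] [ 0.509 -0.089  0.142] [ 0.538 -0.074  0.152]
side lever_tab 0.51 [328. 192.] 293 [ 0.461 -0.116  0.126] [ 0.492 -0.092  0.149] [ 0.528 -0.074  0.153]
side dish_floor 0.85 [360. 323.] 2561 [ 0.464  0.074 -0.001] [0.516 0.125 0.003] [0.568 0.178 0.013]
side jar 0.95 [250. 164.] 1115 [ 0.572 -0.359  0.008] [ 0.602 -0.317  0.08
[... 1343 characters left out ...]
9 0.182 0.014]
top dish_floor 0.19 [447. 219.] 921 [ 0.568 -0.363  0.009] [ 0.594 -0.327  0.103] [ 0.624 -0.307  0.108]
top jar 0.87 [449. 220.] 926 [ 0.568 -0.364  0.002] [ 0.594 -0.328  0.103] [ 0.624 -0.307  0.108]
top jar 0.72 [166. 282.] 981 [0.419 0.245 0.001] [0.465 0.29  0.019] [0.505 0.332 0.024]
top brown_bottle 0.71 [258. 205.] 719 [0.61  0.057 0.004] [0.633 0.081 0.088] [0.669 0.111 0.127]
top teal_bottle 0.67 [304. 207.] 356 [ 0.611 -0.028  0.006] [ 0.628 -0.008  0.063] [0.658 0.012 0.092]
top tape 0.86 [184. 289.] 1051 [ 0.419  0.245 -0.   ] [0.461 0.289 0.019] [0.505 0.333 0.024]
top tape 0.62 [343. 268.] 281 [ 0.46  -0.111  0.088] [ 0.492 -0.093  0.151] [ 0.526 -0.074  0.154]
```

Run:
```python
from h import *
a=cv2.imread('pics/top0.png')[200:320,270:410]; b=cv2.imread('pics/side0.png')[150:300,250:400]
cv2.imwrite('pics/c0.png',np.hstack([cv2.resize(a,(420,360),interpolation=2),cv2.resize(b,(360,360),interpolation=2)]))
im,d=read_camera('top')
m=np.zeros((480,640),bool); m[220:320,290:400]=1
hsv=cv2.cvtColor(im,cv2.COLOR_RGB2HSV)
V,U=np.nonzero(m&(d>0)); P=pts('top',m,d); h=hsv[V,U]
org=(h[:,0]>3)&(h[:,0]<20)&(h[:,1]>150)&(h[:,2]>120)&(P[:,2]>.135)
blu=(h[:,0]>95)&(h[:,0]<125)&(h[:,1]>100)&(P[:,2]>.125)
for n,s in(('org',org),('blue',blu)):
    Q=P[s]; print(n,len(Q),np.round(Q.mean(0),4))
    r=cv2.minAreaRect(Q[:,:2].astype(np.float32)*1000); print(r)
hs=[(P[:,2]>.002)]
pl=(P[:,2]>.004)&(P[:,2]<.16)&(P[:,0]>.42)&(P[:,0]<.6)&(P[:,1]>-.18)&(P[:,1]<-.02)
print('holder',cv2.minAreaRect(P[pl][:,:2].astype(np.float32)*1000))
for z0 in(.002,.01,.03,.05,.08,.1,.12,.14):
  s=pl&(P[:,2]>z0)&(P[:,2]<z0+.02); print(z0,s.sum(),np.round(h[s].mean(0)) if s.any() else '')
```

```text
org 234 [ 0.4934 -0.094   0.1513]
((494.81024169921875, -95.29267120361328), (13.649940490722656, 77.62596130371094), 61.87217712402344)
blue 326 [ 0.5107 -0.1023  0.144 ]
((511.1406555175781, -102.9381332397461), (53.088932037353516, 50.867977142333984), 65.155029296875)
holder ((510.79864501953125, -100.73033142089844), (157.73033142089844, 174.64111328125), 89.15693664550781)
0.002 828 [21. 39. 93.]
0.01 176 [22. 36. 87.]
0.03 353 [23. 44. 90.]
0.05 47 [27. 44. 96.]
0.08 236 [ 22. 134. 113.]
0.1 105 [ 31.  59. 155.]
0.12 51 [ 40.  53. 162.]
0.14 677 [ 75. 165. 155.]
```

View pics/c0.png

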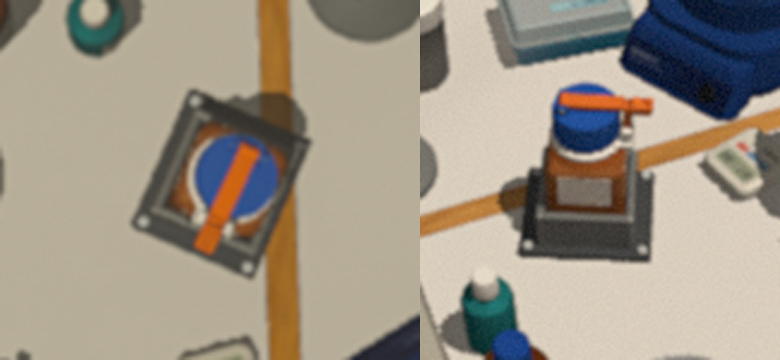

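View pics/top0.png

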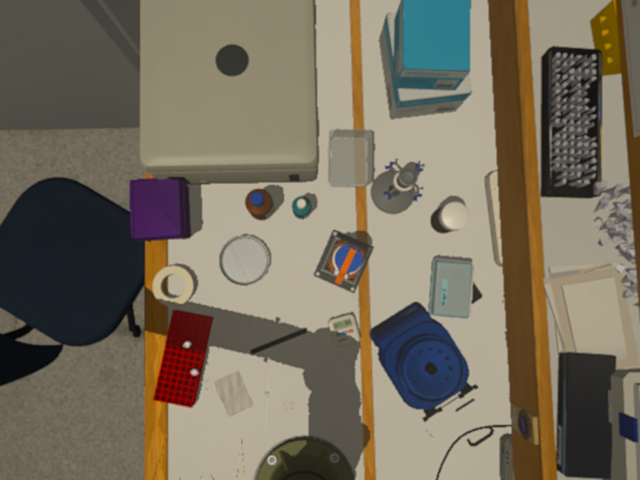

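Run:
```python
from h import *
from scipy.optimize import least_squares
for n in('top','side'):
    im,d=read_camera(n); hsv=cv2.cvtColor(im,cv2.COLOR_RGB2HSV)
    m=d>0; V,U=np.nonzero(m); P=pts(n,m,d); h=hsv[V,U]
    near=(abs(P[:,0]-.51)<.08)&(abs(P[:,1]+.1)<.08)
    org=near&(h[:,0]>3)&(h[:,0]<20)&(h[:,1]>150)&(P[:,2]>.138)
    Q=P[org]; r=cv2.minAreaRect((Q[:,:2]*1000).astype(np.float32)); print(n,'org',np.round(Q.mean(0),4),r, np.round(np.percentile(Q[:,2],[5,50,95]),4))
    blu=near&(h[:,0]>95)&(h[:,0]<125)&(h[:,1]>100)&(P[:,2]>.137)
    Q=P[blu]; print('bluetop z',np.round(np.percentile(Q[:,2],[5,50,95]),4), cv2.minEnclosingCircle((Q[:,:2]*1000).astype(np.float32)))
    # dish
    dd=(np.hypot(P[:,0]-.517,P[:,1]-.128)<.075)&(P[:,2]>.009)&(P[:,2]<.016)
    Q=P[dd]; f=least_squares(lambda q:np.hypot(Q[:,0]-q[0],Q[:,1]-q[1])-q[2],[.517,.128,.058],loss='soft_l1',f_scale=.002); print('dish',np.round(f.x,4),len(Q))
    if n=='top':
        g={}
        for p in P[(P[:,0]>.2)&(P[:,0]<.8)&(abs(P[:,1])<.7)]:
            k=(int(p[0]//.06),int((p[1]+.72)//.06)); g[k]=max(g.get(k,0),p[2])
        print('y cols',[round(-.72+.06*(j+.5),2) for j in range(24)])
        for i in range(3,14): print(round(.06*(i+.5),2),[int(1000*g.get((i,j),0)) for j in range(24)])
o=monitor.get_obs(); print(o['time_s'],R.from_euler('xyz',o['tool_rot'],degrees=True).as_matrix().round(3))
```

```text
top org [ 0.4936 -0.0941  0.151 ] ((494.97686767578125, -95.03262329101562), (13.766575813293457, 77.81088256835938), 62.46929931640625) [0.1481 0.151  0.1539]
bluetop z [0.1408 0.1438 0.1471] ((510.7890319824219, -102.37027740478516), 27.265548706054688)
dish [0.5164 0.1291 0.0565] 256
y cols [-0.69, -0.63, -0.57, -0.51, -0.45, -0.39, -0.33, -0.27, -0.21, -0.15, -0.09, -0.03, 0.03, 0.09, 0.15, 0.21, 0.27, 0.33, 0.39, 0.45, 0.51, 0.57, 0.63, 0.69]
0.21 [0, 0, 0, 407, 349, 347, 108, 243, 106, 6, 5, 6, 6, 9, 13, 32, 34, 35, 0, 0, 0, 0, 0, 0]
0.27 [0, 0, 0, 406, 350, 328, 243, 244, 107, 62, 5, 6, 6, 6, 12, 47, 47, 35, 0, 0, 0, 133, 130, 32]
0.33 [0, 0, 343, 392, 352, 342, 107, 106, 106, 54, 23, 13, 19, 15, 6, 34, 47, 34, 0, 0, 0, 0, 0, 18]
0.39 [0, 0, 354, 357, 339, 568, 60, 64, 52, 35, 21, 6, 5, 5, 7, 34, 35, 19, 1, 0, 0, 0, 0, 0]
0.45 [0, 0, 344, 379, 340, 576, 61, 51, 5, 95, 155, 11, 7, 15, 17, 5, 25, 23, 1, 0, 0, 0, 0, 0]
0.51 [0, 0, 355, 379, 379, 583, 57, 6, 7, 151, 156, 52, 6, 15, 15, 17, 24, 24, 1, 0, 0, 0, 0, 0]
0.57 [0, 0, 353, 379, 372, 589, 109, 6, 6, 48, 100, 6, 5, 16, 18, 8, 99, 99, 0, 0, 0, 0, 0, 0]
0.63 [0, 0, 315, 378, 372, 598, 108, 135, 175, 16, 7, 92, 91, 129, 5, 7, 99, 100, 94, 0, 0, 0, 0, 0]
0.69 [0, 0, 315, 350, 351, 606, 5, 175, 177, 53, 50, 199, 201, 200, 199, 200, 199, 194, 95, 0, 0, 0, 0, 0]
0.75 [0, 0, 315, 349, 350, 610, 4, 5, 6, 51, 51, 200, 201, 201, 200, 200, 201, 196, 0, 0, 0, 0, 0, 0]
0.81 [0, 0, 315, 348, 350, 583, 4, 5, 5, 52, 52, 199, 200, 200, 200, 200, 200, 195, 0, 0, 0, 0, 0, 0]
side org [ 0.4953 -0.0938  0.1497] ((496.1544189453125, -95.86811065673828), (16.437131881713867, 75.8038330078125), 64.12581634521484) [0.1469 0.1498 0.1525]
bluetop z [0.1387 0.1425 0.1465] ((510.1277160644531, -101.744384765625), 29.387290954589844)
dish [0.5175 0.1283 0.0568] 272
1.05 [[ 0.    -0.929  0.37 ]
 [ 0.     0.37   0.929]
 [-1.    -0.     0.   ]]
```

Request:
step_arm:
  deltas:
    - [1, 0, -0.047, -0.036, 0]
    - [1, 0, -0.093, -0.072, 0]
    - [1, 0, -0.14, -0.108, 0]
    - [1, 0, -0.186, -0.143, 0]
    - [1, 0, -0.233, -0.179, 0]
    - [1, 0, -0.28, -0.215, 0]
    - [1, 0, -0.326, -0.251, 0]
    - [1, 0, -0.354, -0.307, 3]
    - [1, 0, -0.382, -0.363, 6]
    - [1, 0, -0.41, -0.42, 6]
    - [1, 0, -0.438, -0.476, 6]
    - [1, 0, -0.466, -0.532, 6]
  newtons: 5

```text
time_s: 2.55
tool_pos: [0.4765, -0.0632, 0.242]
tool_rot: [-36.6, 89.9, 25.7]
force: [0.9, -0.2, 0.3]
grip_width: 0.0869
```

```bash
cat >> h.py <<'E'
def to(xyz,jaw=None):
    """delta in present tool axes to world xyz"""
    o=monitor.get_obs(); M=R.from_euler('xyz',o['tool_rot'],degrees=True).as_matrix()
    a=np.degrees(np.arctan2(M[1,2],M[0,2]))
    print('t',round(o['time_s'],2),'pos',np.round(o['tool_pos'],4),'jaw',round(a,2),'F',np.round(o['force'],2),'Tq',np.round(o['wrist_torque'],3),'w',round(o['grip_width'],4))
    print('delta',np.round(M.T@(np.array(xyz)-o['tool_pos']),4),'turn',None if jaw is None else round((a-jaw+90)%180-90,2))
AX=np.array([.5105,-.1028])
E
python3 -c "
from h import *
to([.469,-.081,.22],62.2)"
```

```text
t 2.55 pos [ 0.4765 -0.0632  0.242 ] jaw 62.31 F [ 0.85 -0.24  0.31] Tq [-0.005 -0.156  0.014] w 0.0869
delta [ 0.022  -0.0016 -0.0193] turn 0.11
```

Request:
step_arm:
  deltas:
    - [-0.3, 0.02, -0.0016, -0.0193, 0]
    - [-0.3, 0.04, -0.0016, -0.0193, 0]
    - [-0.3, 0.06, -0.0016, -0.0193, 0]
    - [-0.3, 0.065, -0.0016, -0.0193, 0]
    - [-0.3, 0.065, -0.0016, -0.0193, 0]

```text
time_s: 3.18
tool_pos: [0.4691, -0.079, 0.1768]
tool_rot: [-74.0, 90.0, -11.6]
force: [-0.1, 0.4, 0.3]
grip_width: 0.045
```

Run:
```python
from h import *
to([.469,-.081,.149],62.2)
L=[]
for n in('top','side'):
    im,d=read_camera(n); r=regions_of(n,'lever_tab'); c=[345,265] if n=='top' else [322,195]
    L.append(cv2.resize(cv2.cvtColor(im,cv2.COLOR_RGB2BGR)[c[1]-60:c[1]+60,c[0]-60:c[0]+60],(400,400),interpolation=2))
cv2.imwrite('pics/c1.png',np.hstack(L))
```

```text
t 3.17 pos [ 0.4691 -0.079   0.1768] jaw 62.31 F [-0.12  0.42  0.25] Tq [-0.012  0.006 -0.047] w 0.045
delta [ 0.0278 -0.0008 -0.0018] turn 0.11
```

View pics/c1.png

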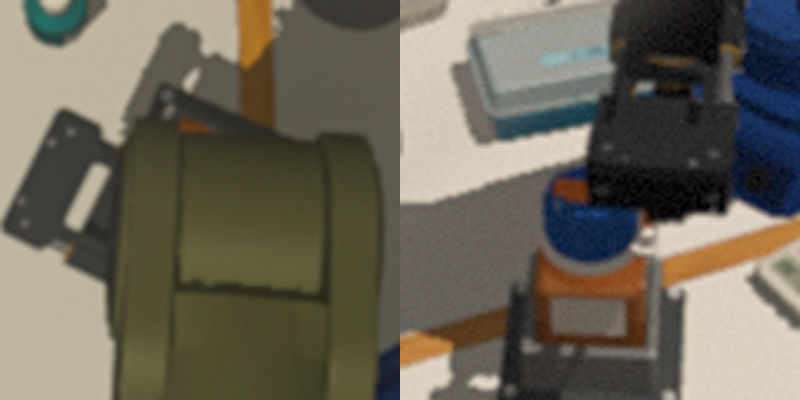

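Request:
step_arm:
  deltas:
    - [-0.3, 0.014, -0.0008, -0.0015, 0]
    - [-0.3, 0.028, -0.0008, -0.0015, 0]
    - [-0.3, 0.028, -0.0008, -0.0015, 0]
    - [-0.5, 0.028, -0.0008, -0.0015, 0]
    - [-0.5, 0.028, -0.0008, -0.0015, 0]
  newtons: 4

```text
time_s: 4.0
tool_pos: [0.4693, -0.0808, 0.1489]
tool_rot: [-58.1, 90.0, 4.2]
force: [0.5, 0.3, 0.2]
grip_width: 0.0231
```

Request:
step_arm:
  deltas:
    - [-0.7, 0, 0, 0, 0]
    - [-0.75, 0, 0, 0, 0]
    - [-0.8, 0, 0, 0, 0]
    - [-0.8, 0, 0, 0, 0]
  newtons: 4

```text
time_s: 4.5
tool_pos: [0.4685, -0.0819, 0.1487]
tool_rot: [171.4, 89.9, -126.4]
force: [-2.9, -4.2, 3.7]
grip_width: 0.0141
```

```bash
python3 -c "
from h import *
to([.469,-.081,.149],62.2)"
```

```text
t 4.5 pos [ 0.4685 -0.0819  0.1487] jaw 62.25 F [-2.88 -4.23  3.67] Tq [-0.982  0.786  0.002] w 0.0141
delta [-0.0003 -0.      0.001 ] turn 0.05
```

Request:
step_arm:
  deltas:
    - [-0.8, 0, 0, -0.001, 0]
    - [-0.8, 0, 0, -0.002, 0]
    - [-0.8, 0, 0, -0.002, 0]
    - [-0.8, 0, 0, -0.002, 0]

```text
time_s: 5.0
tool_pos: [0.4684, -0.0822, 0.1487]
tool_rot: [-33.9, 89.9, 28.4]
force: [-0.3, -1.8, 1.6]
grip_width: 0.0141
```

```bash
python3 -c "
from h import *
to([.469,-.081,.149],62.2)"
```

```text
t 5.0 pos [ 0.4684 -0.0822  0.1487] jaw 62.32 F [-0.35 -1.78  1.61] Tq [-0.254  0.116 -0.022] w 0.0141
delta [-0.0003 -0.      0.0013] turn 0.12
```

Request:
step_arm:
  deltas:
    - [-0.8, 0, 0, -0.0005, 0]
    - [-0.8, -0.0079, -0.0007, -0.0005, 0]
    - [-0.8, -0.0156, -0.0023, -0.0005, 0]
    - [-0.8, -0.0231, -0.0049, -0.0005, 0]
    - [-0.8, -0.0302, -0.0084, -0.0005, 0]
    - [-0.8, -0.0368, -0.0127, -0.0005, 0]
    - [-0.8, -0.0428, -0.0178, -0.0005, 0]
  newtons: 6

```text
time_s: 5.88
tool_pos: [0.4835, -0.0909, 0.1918]
tool_rot: [68.1, 89.9, 130.4]
force: [-3.1, 2.9, -0.7]
grip_width: 0.014
```

```bash
python3 -c "
from h import *
to([.4684,-.0822,.1487],62.2)"
```

```text
t 5.88 pos [ 0.4835 -0.0909  0.1918] jaw 62.32 F [-3.07  2.91 -0.72] Tq [0.939 0.574 0.032] w 0.014
delta [0.0432 0.0174 0.0006] turn 0.12
```

Request:
step_arm:
  deltas:
    - [-0.8, -0.0054, -0.0058, 0, 0]
    - [-0.8, -0.01, -0.0121, 0, 0]
    - [-0.8, -0.0139, -0.019, 0, 0]
    - [-0.8, -0.0168, -0.0264, 0, 0]
    - [-0.8, -0.0189, -0.034, 0, 0]
    - [-0.8, -0.02, -0.0419, 0, 0]
    - [-0.8, -0.0201, -0.0497, 0, 0]
    - [-0.8, -0.0193, -0.0576, 0, 0]
    - [-0.8, -0.0175, -0.0653, 0, 0]
    - [-0.8, -0.0148, -0.0727, 0, 0]
    - [-0.8, -0.0112, -0.0798, 0, 0]
    - [-0.8, -0.0068, -0.0863, 0, 0]

```text
time_s: 7.38
tool_pos: [0.5623, -0.1331, 0.1993]
tool_rot: [-88.3, 89.7, -26.1]
force: [1.5, 0.9, 6.7]
grip_width: 0.0121
```

```bash
python3 -c "
from h import *
to([.4684,-.0822,.1487],62.2)"
```

```text
t 7.38 pos [ 0.5623 -0.1331  0.1993] jaw 62.26 F [1.47 0.88 6.71] Tq [ 0.015 -0.38  -0.009] w 0.0121
delta [0.05   0.1071 0.0014] turn 0.06
```

Run:
```python
from h import *
im,d=read_camera('side'); c=[310,185]
cv2.imwrite('pics/c2.png',cv2.resize(cv2.cvtColor(im,cv2.COLOR_RGB2BGR)[c[1]-60:c[1]+60,c[0]-60:c[0]+60],(560,560),interpolation=2))
```

```text
(no output)
```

View pics/c2.png

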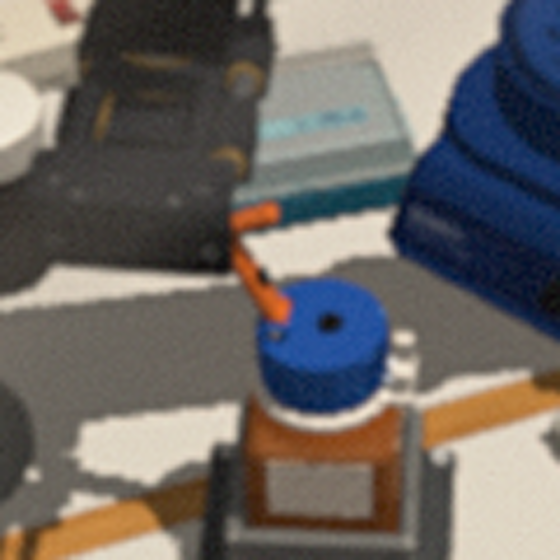

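Request:
step_arm:
  deltas:
    - [-0.8, 0.0052, -0.006, 0, 0]
    - [-0.8, 0.0111, -0.0112, 0, 0]
    - [-0.8, 0.0175, -0.0158, 0, 0]
    - [-0.8, 0.0175, -0.0158, 0, 0]

```text
time_s: 7.92
tool_pos: [0.5782, -0.1422, 0.1829]
tool_rot: [-91.3, 89.3, -29.1]
force: [5.0, -2.1, 7.7]
grip_width: 0.0119
```

```bash
python3 -c "
from h import *
to([.4684,-.0822,.1487],62.2)"
```

```text
t 7.92 pos [ 0.5782 -0.1422  0.1829] jaw 62.22 F [ 4.96 -2.07  7.75] Tq [-0.52  -1.077 -0.058] w 0.0119
delta [0.0327 0.1255 0.0019] turn 0.02
```

Request:
step_arm:
  deltas:
    - [-0.6, 0, 0, 0, 0]
    - [-0.4, 0, 0, 0, 0]
    - [-0.3, 0, 0, 0, 0]
    - [-0.3, -0.02, 0, 0, 0]
    - [-0.3, -0.05, 0, 0, 0]
    - [-0.3, -0.08, -0.01, 0, 0]
    - [-0.3, -0.1, -0.04, 0, 0]
    - [-0.3, -0.1, -0.04, 0, 0]

```text
time_s: 8.93
tool_pos: [0.6112, -0.1586, 0.2835]
tool_rot: [-87.8, 89.7, -25.5]
force: [-0.1, 0.7, -0.3]
grip_width: 0.0304
```

```bash
cat > lev.py <<'E'
from h import *
import sys
L=[]
for n,c in(('side',[315,195]),('top',[350,255])):
    im,d=read_camera(n); hsv=cv2.cvtColor(im,cv2.COLOR_RGB2HSV)
    L.append(cv2.resize(cv2.cvtColor(im,cv2.COLOR_RGB2BGR)[c[1]-50:c[1]+50,c[0]-50:c[0]+50],(400,400),interpolation=2))
    m=d>0; V,U=np.nonzero(m); P=pts(n,m,d); h=hsv[V,U]
    q=P[(abs(P[:,0]-.53)<.1)&(abs(P[:,1]+.12)<.08)&(h[:,0]>2)&(h[:,0]<20)&(h[:,1]>170)&(h[:,2]>90)&(P[:,2]>.135)]
    b=np.c_[(q[:,:2]-[.51,-.1035])@np.array([[.885,.466],[-.466,.885]]),q[:,2]]*1000  # bottle frame
    b=b[np.argsort(b[:,0])]
    print(n,len(b)); 
    for s in np.array_split(b,8): print(np.round(s.mean(0)),np.round(np.ptp(s[:,2])))
cv2.imwrite('pics/%s.png'%sys.argv[1],np.hstack(L))
E
python3 lev.py c3; python3 -c "
from h import *
to([.4684,-.0822,.1487],62.2)"
```

```text
side 146
[ 19.   2. 153.] 10.0
[ 26.   4. 159.] 15.0
[ 33.   4. 165.] 14.0
[ 38.   2. 181.] 38.0
[ 43.   2. 182.] 30.0
[ 47.   4. 187.] 21.0
[ 53.   4. 190.] 15.0
[ 59.   2. 197.] 11.0
top 220
[ 16.   3. 207.] 501.0
[ 26.   1. 162.] 13.0
[ 34.   1. 180.] 42.0
[ 40.   2. 192.] 39.0
[ 48.   1. 191.] 20.0
[ 55.   0. 195.] 9.0
[ 61.   1. 201.] 14.0
[ 70.  12. 249.] 170.0
t 9.03 pos [ 0.6092 -0.1574  0.2811] jaw 62.28 F [-0.94  0.43 -0.77] Tq [ 0.05   0.012 -0.02 ] w 0.0307
delta [0.1324 0.1596 0.0011] turn 0.08
```

View pics/c3.png

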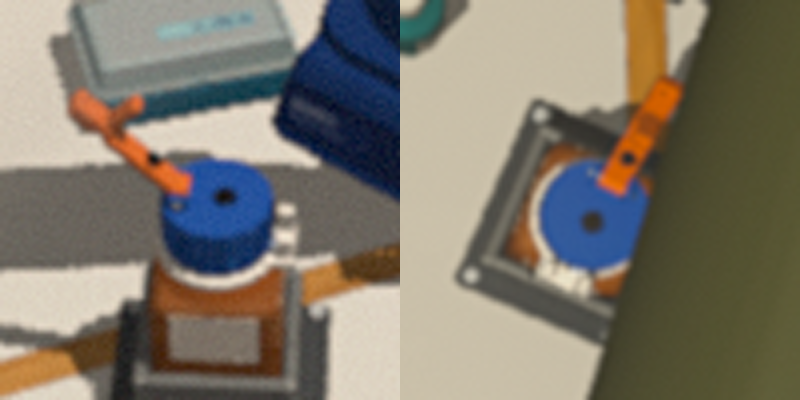

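Request:
step_arm:
  deltas:
    - [-1, 0.02, 0.049, 0.002, 0]
    - [-1, 0.03, 0.049, 0.002, 0]
    - [-1, 0.045, 0.049, 0.002, 0]
    - [-1, 0.052, 0.049, 0.002, 0]
    - [-1, 0.0593, 0.045, 0.002, 0]
    - [-1, 0.0637, 0.0404, 0.002, 0]
    - [-1, 0.0686, 0.036, 0.002, 0]
    - [-1, 0.0738, 0.0324, 0.002, 0]
    - [-1, 0.0793, 0.029, 0.002, 0]
    - [-1, 0.0851, 0.0264, 0.002, 0]
    - [-1, 0.0887, 0.025, 0.002, 0]
    - [-1, 0.0887, 0.025, 0.002, 0]

```text
time_s: 10.52
tool_pos: [0.588, -0.1438, 0.1915]
tool_rot: [101.1, 90.0, 163.4]
force: [0.8, -0.8, 1.9]
grip_width: 0.0005
```

```bash
python3 -c "
from h import *
to([.5879,-.1445,.1924],62.2)"; python3 lev.py c4
```

```text
t 10.53 pos [ 0.588  -0.1438  0.1915] jaw 62.3 F [ 0.83 -0.78  1.86] Tq [-0.218 -0.138  0.024] w 0.0005
delta [-0.0009 -0.0002 -0.0007] turn 0.1
side 130
[ 20.   0. 150.] 3.0
[ 27.   2. 151.] 8.0
[ 33.   2. 153.] 5.0
[ 40.   4. 156.] 7.0
[ 47.   7. 162.] 90.0
[ 54.   2. 158.] 6.0
[ 60.   1. 163.] 28.0
[ 64.   2. 168.] 28.0
top 28
[-24.  27. 578.] 8.0
[-19.  28. 577.] 7.0
[ -0.  17. 365.] 426.0
[ 21.   6. 151.] 5.0
[ 26.   7. 152.] 1.0
[ 31.   7. 153.] 4.0
[ 79.  39. 351.] 2.0
[ 87.  37. 290.] 91.0
```

Run:
```python
from h import *
from scipy.optimize import minimize
t=np.linspace(0,2*np.pi,60)
for n,box in(('top',(230,290,310,385)),('side',(170,235,285,355))):
    im=cv2.cvtColor(cv2.imread(f'pics/{n}0.png'),cv2.COLOR_BGR2HSV)
    b=(im[...,0]>95)&(im[...,0]<125)&(im[...,1]>110)
    k=np.zeros(b.shape,bool); k[box[0]:box[1],box[2]:box[3]]=1; b&=k
    nl,lab,st,ce=cv2.connectedComponentsWithStats(b.astype(np.uint8)); 
    keep=np.isin(lab,[i for i in range(1,nl) if st[i,4]>25]); print(n,st[1:])
    hull=cv2.convexHull(np.argwhere(keep)[:,::-1].astype(np.float32))[:,0]+.0
    c=camera_model(n); M=rot(c)
    def proj(x,y):
        W=np.vstack([np.c_[x+.028*np.cos(t),y+.028*np.sin(t),0*t+z] for z in(.114,.143)])
        q=(W-c['xyz'])@M; return np.c_[q[:,0]/q[:,2]*c['fx']+c['cx'],q[:,1]/q[:,2]*c['fy']+c['cy']].astype(np.float32)
    def f(p):
        h=cv2.convexHull(proj(*p)); dd=np.array([cv2.pointPolygonTest(h,(float(u),float(v)),True) for u,v in hull])
        return np.sum(np.minimum(abs(dd-.5),2)**2)
    r=minimize(f,[.5105,-.103],method='Nelder-Mead',options=dict(initial_simplex=[[.5105,-.103],[.513,-.103],[.5105,-.1]],xatol=1e-4)); print(r.x.round(4),r.fun,len(hull))
o=monitor.get_obs(); print(np.round(o['qpos'],1))
```

```text
top [[336 245  14  23 163]
 [348 246  14  26 156]]
[ 0.5105 -0.1033] 4.80197837715376 18
side [[300 170  22   5  47]
 [334 170  21  19 232]
 [296 174   1   1   1]
 [298 174   1   1   1]
 [312 185  17   4  44]
 [306 193  27  20 396]]
[ 0.5096 -0.1069] 20.159634740257765 12
[-18.6  16.4  35.8  94.8 -10.   72.   81.5]
```

Request:
step_arm:
  deltas:
    - [-1, -0.03, 0, 0, 0]
    - [-0.5, -0.06, 0.02, 0, 9]
    - [0, -0.06, 0.05, 0, 18]
    - [0.5, -0.06, 0.08, 0, 27]
    - [0.8, -0.06, 0.088, 0, 36]
    - [0.8, -0.06, 0.088, 0, 38]
    - [0.8, -0.06, 0.088, 0, 38]
  newtons: 5

```text
time_s: 11.5
tool_pos: [0.5103, -0.103, 0.2518]
tool_rot: [141.1, 90.0, 165.6]
force: [0.2, -0.8, 0.6]
grip_width: 0.0524
```

```bash
python3 -c "
from h import *
to([.510,-.1035,.142],24.2)"
```

```text
t 11.5 pos [ 0.5103 -0.103   0.2518] jaw 24.41 F [ 0.22 -0.83  0.6 ] Tq [-0.046  0.015  0.029] w 0.0524
delta [ 0.1098 -0.0003 -0.0005] turn 0.21
```

Request:
step_arm:
  deltas:
    - [0.8, 0.02, 0, -0.0003, 0]
    - [0.8, 0.04, 0, -0.0003, 0]
    - [0.8, 0.07, 0, -0.0003, 0]
    - [0.8, 0.09, 0, -0.0003, 0]
    - [0.8, 0.1, 0, -0.0003, 0]
    - [0.8, 0.11, 0, -0.0003, 0]
    - [0.8, 0.11, 0, -0.0003, 0]

```text
time_s: 12.38
tool_pos: [0.5099, -0.1032, 0.1416]
tool_rot: [170.4, 90.0, -165.3]
force: [0.8, -0.1, -0.1]
grip_width: 0.0785
```

```bash
python3 -c "
from h import *
to([.5102,-.1034,.142],24.2)"
```

```text
t 12.38 pos [ 0.5099 -0.1032  0.1416] jaw 24.31 F [ 0.76 -0.06 -0.06] Tq [-0.071 -0.012 -0.027] w 0.0785
delta [-0.0004 -0.0003  0.0002] turn 0.11
```

Request:
step_arm:
  deltas:
    - [0.5, 0, 0, 0, 0]
    - [0.35, 0, 0, 0, 0]
    - [0.2, 0, 0, 0, 0]
    - [0.2, 0, 0, 0, 0]
    - [0.2, 0, 0, 0, 0]
  newtons: 4

```text
time_s: 13.0
tool_pos: [0.5095, -0.1035, 0.1421]
tool_rot: [161.8, 89.9, -173.9]
force: [-3.4, -1.0, 3.6]
grip_width: 0.0563
```

```bash
python3 -c "
from h import *
to([.5102,-.1034,.142],24.2)"
```

```text
t 13.0 pos [ 0.5095 -0.1035  0.1421] jaw 24.28 F [-3.45 -0.98  3.57] Tq [-0.392  0.858 -0.016] w 0.0563
delta [ 0.0001 -0.0002  0.0007] turn 0.08
```

Request:
step_arm:
  deltas:
    - [0.2, -0.0005, 0, -0.0008, 0]
    - [0.2, -0.0005, 0, -0.0008, 0]
    - [0.2, -0.0005, 0, -0.0008, 0]

```text
time_s: 13.38
tool_pos: [0.5093, -0.1035, 0.1423]
tool_rot: [-69.7, 90.0, -45.4]
force: [0.1, -0.5, 0.5]
grip_width: 0.0563
```

```bash
python3 -c "
from h import *
to([.5102,-.1034,.142],24.2)"
```

```text
t 13.38 pos [ 0.5093 -0.1035  0.1423] jaw 24.3 F [ 0.11 -0.51  0.5 ] Tq [-0.434  0.212 -0.075] w 0.0563
delta [ 0.0003 -0.0002  0.0008] turn 0.1
```

Request:
step_arm:
  deltas:
    - [0.2, 0, 0, 0, 0]
    - [0.2, 0, 0, 0, 0]
    - [0.2, 0, 0, 0, -3]
    - [0.2, 0, 0, 0, -6]
    - [0.2, 0, 0, 0, -6]
  newtons: 12

```text
time_s: 14.0
tool_pos: [0.5093, -0.1034, 0.1424]
tool_rot: [-25.0, 90.0, 5.3]
force: [-0.1, -1.3, -0.9]
grip_width: 0.0563
```

```bash
python3 -c "
from h import *
to([.5102,-.1034,.142],24.2)"
```

```text
t 14.0 pos [ 0.5093 -0.1034  0.1424] jaw 30.3 F [-0.06 -1.31 -0.93] Tq [-0.371  0.014  0.19 ] w 0.0563
delta [ 0.0004 -0.0005  0.0007] turn 6.1
```

Request:
step_arm:
  deltas:
    - [0.2, 0, 0, 0, -4]
    - [0.2, 0, 0, 0, -8]
    - [0.2, 0, 0, 0, -12]
    - [0.2, 0, 0, 0, -12]

```text
time_s: 14.5
tool_pos: [0.5094, -0.1031, 0.1424]
tool_rot: [15.6, 90.0, 57.8]
force: [-0.0, -0.5, -2.2]
grip_width: 0.0562
```

```bash
python3 -c "
from h import *
to([.5102,-.1034,.142],24.2)
m,d=read_camera('side'); hs=cv2.cvtColor(m,cv2.COLOR_RGB2HSV); V,U=np.nonzero(d>0); P=pts('side',d>0,d); h=hs[V,U]
q=P[(abs(P[:,0]-.55)<.06)&(abs(P[:,1]+.12)<.08)&(h[:,0]>2)&(h[:,0]<20)&(h[:,1]>170)&(h[:,2]>90)&(P[:,2]>.14)&(P[:,2]<.2)]-np.array([.51,-.1035,0]); r=np.hypot(q[:,0],q[:,1]); print(len(q),'lever az',np.degrees(np.median(np.arctan2(q[:,1],q[:,0])[r>.03])))
"
```

```text
t 14.5 pos [ 0.5094 -0.1031  0.1424] jaw 42.26 F [-0.03 -0.48 -2.21] Tq [-0.309  0.066  0.134] w 0.0562
delta [ 0.0004 -0.0008  0.0005] turn 18.06
19 lever az -7.081350995598727
```

Request:
step_arm:
  deltas:
    - [0.2, 0, 0, 0, -4]
    - [0.2, 0, 0, 0, -8]
    - [0.2, 0, 0, 0, -12]
    - [0.2, 0, 0, 0, -12]

```text
time_s: 15.05
tool_pos: [0.5094, -0.1031, 0.1428]
tool_rot: [3.7, 90.0, 57.9]
force: [-0.5, -0.8, 0.3]
grip_width: 0.0561
```

```bash
cat > s.py <<'E'
from h import *
to([.5102,-.1034,.142],24.2)
E
python3 s.py
```

```text
t 15.05 pos [ 0.5094 -0.1031  0.1428] jaw 54.23 F [-0.51 -0.77  0.26] Tq [0.027 0.257 0.114] w 0.0561
delta [ 0.0008 -0.0008  0.0002] turn 30.03
```

Request:
step_arm:
  deltas:
    - [0.2, 0, 0, 0, -3]
    - [0.2, 0, 0, 0, -6]
    - [0.2, 0, 0, 0, -6]

```text
time_s: 15.42
tool_pos: [0.5097, -0.1032, 0.1431]
tool_rot: [-31.0, 89.9, 29.2]
force: [-1.4, -0.1, 4.1]
grip_width: 0.056
```

```bash
python3 s.py
```

```text
t 15.43 pos [ 0.5097 -0.1032  0.1431] jaw 60.19 F [-1.44 -0.07  4.15] Tq [0.073 0.385 0.132] w 0.056
delta [ 0.0011 -0.0006  0.0001] turn 35.99
```

Request:
step_arm:
  deltas:
    - [0.2, -0.0008, 0, 0, -2]
    - [0.2, -0.0011, 0, 0, -5]
    - [0.2, -0.0014, 0, 0, -8]
    - [0.2, -0.0014, 0, 0, -8]

```text
time_s: 15.92
tool_pos: [0.5095, -0.1032, 0.1439]
tool_rot: [-53.8, 90.0, 14.5]
force: [0.4, 0.4, 1.5]
grip_width: 0.0565
```

```bash
python3 s.py
```

```text
t 15.93 pos [ 0.5095 -0.1032  0.1439] jaw 68.3 F [0.44 0.39 1.51] Tq [0.125 0.069 0.083] w 0.0565
delta [ 0.0019 -0.0007  0.0001] turn 44.1
```

Request:
step_arm:
  deltas:
    - [0.2, -0.0003, 0, 0, -2]
    - [0.2, -0.0006, 0, 0, -4]
    - [0.2, -0.0006, 0, 0, -4]

```text
time_s: 16.3
tool_pos: [0.5094, -0.1033, 0.1443]
tool_rot: [-55.1, 90.0, 17.3]
force: [1.0, -0.1, -0.4]
grip_width: 0.0563
```

```bash
python3 s.py
```

```text
t 16.3 pos [ 0.5094 -0.1033  0.1443] jaw 72.35 F [ 1.01 -0.15 -0.42] Tq [ 0.189 -0.211  0.108] w 0.0563
delta [ 0.0023 -0.0008  0.0001] turn 48.15
```

Request:
step_arm:
  deltas:
    - [0.2, -0.0002, 0, 0, -2]
    - [0.2, -0.0004, 0, 0, -4]
    - [0.2, -0.0004, 0, 0, -4]

```text
time_s: 16.68
tool_pos: [0.509, -0.1035, 0.1446]
tool_rot: [109.1, 90.0, -174.6]
force: [2.1, 1.4, -3.3]
grip_width: 0.0564
```

```bash
python3 s.py
```

```text
t 16.68 pos [ 0.509  -0.1035  0.1446] jaw 76.34 F [ 2.1   1.41 -3.34] Tq [ 0.225 -0.203  0.077] w 0.0564
delta [ 0.0026 -0.0011  0.0003] turn 52.14
```

Request:
step_arm:
  deltas:
    - [0.2, 0.0002, 0, 0, -1.5]
    - [0.2, 0.0002, 0, 0, -3]
    - [0.2, 0.0002, 0, 0, -3]

```text
time_s: 17.05
tool_pos: [0.509, -0.1037, 0.1447]
tool_rot: [126.1, 90.0, -154.5]
force: [0.0, 0.5, -0.9]
grip_width: 0.0564
```

```bash
python3 s.py
```

```text
t 17.05 pos [ 0.509  -0.1037  0.1447] jaw 79.31 F [ 0.05  0.5  -0.88] Tq [ 0.007  0.062 -0.039] w 0.0564
delta [ 0.0027 -0.0011  0.0005] turn 55.11
```

```bash
cat > az.py <<'E'
from h import *
for n in('side','top'):
    m,d=read_camera(n); hs=cv2.cvtColor(m,cv2.COLOR_RGB2HSV); V,U=np.nonzero(d>0); P=pts(n,d>0,d); h=hs[V,U]
    q=P[(abs(P[:,0]-.55)<.06)&(abs(P[:,1]+.1)<.1)&(h[:,0]>2)&(h[:,0]<20)&(h[:,1]>170)&(h[:,2]>90)&(P[:,2]>.14)&(P[:,2]<.2)]-np.array([.51,-.1035,0]); r=np.hypot(q[:,0],q[:,1]); print(n,(r>.03).sum(),'lever az',np.degrees(np.median(np.arctan2(q[:,1],q[:,0])[r>.03])))
c=[315,195]; m,d=read_camera('side'); cv2.imwrite('pics/c5.png',cv2.resize(cv2.cvtColor(m,cv2.COLOR_RGB2BGR)[c[1]-60:c[1]+60,c[0]-60:c[0]+60],(500,500),interpolation=2))
E
python3 az.py; python3 s.py
```

```text
side 147 lever az 28.091842427209162
top 83 lever az 27.261566401619554
t 17.2 pos [ 0.509  -0.1037  0.1446] jaw 79.28 F [-0.96  0.02 -1.3 ] Tq [-0.037  0.194  0.004] w 0.0562
delta [ 0.0026 -0.0011  0.0005] turn 55.08
```

View pics/c5.png

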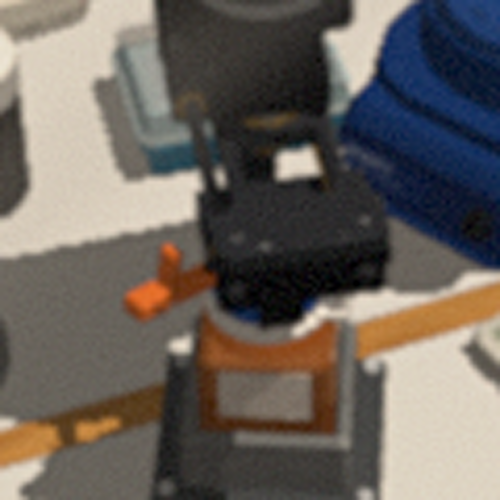

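Request:
step_arm:
  deltas:
    - [0.2, -0.0001, 0, 0, -2]
    - [0.2, -0.0002, 0, 0, -4]
    - [0.2, -0.0002, 0, 0, -4]

```text
time_s: 17.58
tool_pos: [0.5094, -0.1035, 0.1449]
tool_rot: [-84.8, 90.0, -1.5]
force: [0.2, 0.4, -1.2]
grip_width: 0.0564
```

```bash
python3 s.py
```

```text
t 17.57 pos [ 0.5094 -0.1035  0.1449] jaw 83.33 F [ 0.22  0.41 -1.18] Tq [-0.035 -0.    -0.005] w 0.0564
delta [ 0.0029 -0.0008  0.0002] turn 59.13
```

Request:
step_arm:
  deltas:
    - [0.2, -0.0001, 0, 0, -1.5]
    - [0.2, -0.0002, 0, 0, -3]
    - [0.2, -0.0002, 0, 0, -3]

```text
time_s: 17.95
tool_pos: [0.5093, -0.1035, 0.1451]
tool_rot: [-82.0, 90.0, 4.4]
force: [0.7, 0.4, -1.0]
grip_width: 0.0565
```

```bash
python3 s.py
```

```text
t 17.95 pos [ 0.5093 -0.1035  0.1451] jaw 86.32 F [ 0.72  0.42 -0.96] Tq [ 0.052 -0.067 -0.053] w 0.0565
delta [ 0.0031 -0.0009  0.0002] turn 62.12
```

Request:
step_arm:
  deltas:
    - [0.2, -0.0005, 0, 0, 0]
    - [0.2, -0.001, 0, 0, 0]
    - [0.2, -0.001, 0, 0, 0]

```text
time_s: 18.32
tool_pos: [0.5092, -0.1034, 0.1456]
tool_rot: [130.5, 90.0, -143.2]
force: [1.5, -0.1, -5.8]
grip_width: 0.056
```

```bash
python3 s.py
```

```text
t 18.32 pos [ 0.5092 -0.1034  0.1456] jaw 86.3 F [ 1.45 -0.13 -5.76] Tq [-0.056 -0.382 -0.023] w 0.056
delta [ 0.0036 -0.001   0.0001] turn 62.1
```

Request:
step_arm:
  deltas:
    - [0.2, 0.0007, 0, 0, 0]
    - [0.2, 0.0006, 0, 0, -1.5]
    - [0.2, 0.0005, 0, 0, -3]
    - [0.2, 0.0005, 0, 0, -3]

```text
time_s: 18.82
tool_pos: [0.5093, -0.1036, 0.1458]
tool_rot: [-100.4, 90.0, -11.0]
force: [0.5, -1.0, -2.3]
grip_width: 0.0562
```

```bash
python3 s.py
```

```text
t 18.82 pos [ 0.5093 -0.1036  0.1458] jaw 89.32 F [ 0.47 -0.96 -2.35] Tq [-0.034  0.019  0.007] w 0.0562
delta [ 0.0038 -0.0009  0.0002] turn 65.12
```

Request:
step_arm:
  deltas:
    - [0.2, -0.0001, 0, 0, -1]
    - [0.2, -0.0002, 0, 0, -2]
    - [0.2, -0.0002, 0, 0, -2]

```text
time_s: 19.2
tool_pos: [0.5095, -0.1035, 0.146]
tool_rot: [-92.1, 90.0, -0.8]
force: [-0.4, -0.1, -0.6]
grip_width: 0.0561
```

```bash
python3 s.py
```

```text
t 19.2 pos [ 0.5095 -0.1035  0.146 ] jaw 91.31 F [-0.43 -0.1  -0.57] Tq [ 0.017 -0.016  0.026] w 0.0561
delta [ 0.004  -0.0007  0.0001] turn 67.11
```

Request:
step_arm:
  deltas:
    - [0.2, -0.0005, 0, 0, 0]
    - [0.2, -0.001, 0, 0, 0]
    - [0.2, -0.001, 0, 0, 0]

```text
time_s: 19.58
tool_pos: [0.5093, -0.1037, 0.1468]
tool_rot: [-138.1, 90.0, -46.8]
force: [0.2, -1.0, -2.0]
grip_width: 0.0563
```

```bash
python3 s.py
```

```text
t 19.57 pos [ 0.5093 -0.1037  0.1468] jaw 91.29 F [ 0.24 -1.01 -2.02] Tq [-0.121 -0.08  -0.026] w 0.0563
delta [ 0.0048 -0.0009  0.0002] turn 67.09
```

Request:
step_arm:
  deltas:
    - [0.2, -0.0005, 0, 0, 0]
    - [0.2, -0.001, 0, 0, 0]
    - [0.2, -0.001, 0, 0, 0]

```text
time_s: 19.95
tool_pos: [0.5094, -0.1038, 0.1479]
tool_rot: [-138.9, 90.0, -47.6]
force: [1.3, -1.0, -0.9]
grip_width: 0.0563
```

```bash
python3 s.py
```

```text
t 19.95 pos [ 0.5094 -0.1038  0.1479] jaw 91.29 F [ 1.31 -0.98 -0.9 ] Tq [-0.36  -0.044  0.016] w 0.0563
delta [ 0.0059 -0.0008  0.0004] turn 67.09
```

Request:
step_arm:
  deltas:
    - [0.2, -0.002, 0, 0, 0]
    - [0.2, -0.004, 0, 0, 0]
    - [0.2, -0.007, 0, 0, 0]
    - [0.2, -0.012, 0, 0, 0]
    - [0.2, -0.02, 0, 0, 0]
    - [0.2, -0.03, 0, 0, 0]
    - [0.2, -0.045, 0, 0, 0]
    - [0.2, -0.065, 0, 0, 0]
    - [0.2, -0.085, 0, 0, 0]
    - [0.2, -0.095, 0, 0, 0]

```text
time_s: 21.2
tool_pos: [0.5099, -0.1036, 0.2447]
tool_rot: [-86.9, 89.9, 4.4]
force: [0.4, -1.6, -1.2]
grip_width: 0.056
```

Run:
```python
from h import *
to([.517,.1287,.12])
im,d=read_camera('side'); cv2.imwrite('pics/c6.png',cv2.resize(cv2.cvtColor(im,cv2.COLOR_RGB2BGR)[90:390,220:520],(600,600)))
```

```text
t 21.2 pos [ 0.5099 -0.1036  0.2447] jaw 91.3 F [ 0.42 -1.56 -1.18] Tq [ 0.025  0.047 -0.021] w 0.056
delta [ 0.1247 -0.012   0.2321] turn None
```

View pics/c6.png

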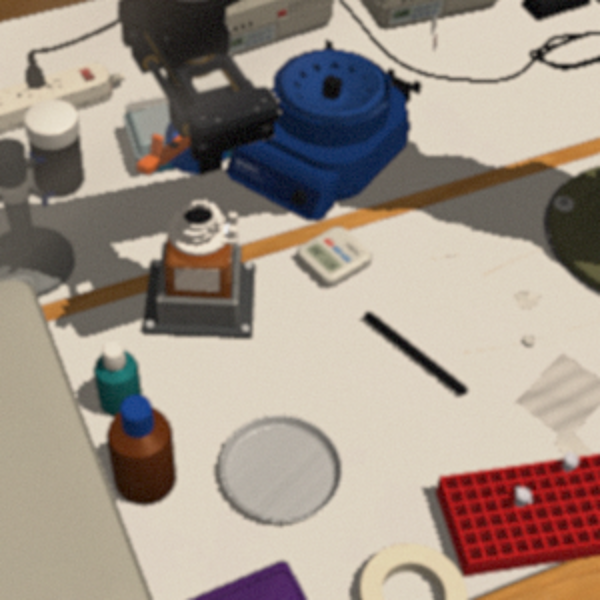

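Request:
step_arm:
  deltas:
    - [0.2, 0, -0.002, 0.03, 0]
    - [0.2, 0, -0.004, 0.08, 0]
    - [0.2, 0, -0.008, 0.13, 0]
    - [0.2, 0, -0.01, 0.18, 0]
    - [0.2, 0, -0.012, 0.22, 0]
    - [0.2, 0.03, -0.012, 0.232, 0]
    - [0.2, 0.07, -0.012, 0.232, 0]
    - [0.2, 0.11, -0.012, 0.232, 0]
    - [0.2, 0.15, -0.012, 0.232, 0]
    - [0.2, 0.18, -0.012, 0.232, 0]
    - [0.2, 0.195, -0.012, 0.232, 0]
    - [0.2, 0.195, -0.012, 0.232, 0]

```text
time_s: 22.75
tool_pos: [0.5154, 0.1285, 0.047]
tool_rot: [114.1, 89.9, -154.6]
force: [0.5, -0.4, 0.9]
grip_width: 0.0565
```

Run:
```python
from h import *
to([.517,.1287,.0313])
```

```text
t 22.75 pos [0.5154 0.1285 0.047 ] jaw 91.3 F [ 0.47 -0.43  0.85] Tq [ 0.014 -0.022 -0.039] w 0.0565
delta [ 0.0157 -0.0017  0.0002] turn None
```

Lower to just above the floor, then feel for contact.

Request:
step_arm:
  deltas:
    - [0.2, 0.006, -0.001, 0, 0]
    - [0.2, 0.01, -0.001, 0, 0]
    - [0.2, 0.013, -0.001, 0, 0]
    - [0.2, 0.0145, -0.001, 0, 0]
    - [0.2, 0.0145, -0.001, 0, 0]

```text
time_s: 23.38
tool_pos: [0.517, 0.1288, 0.0333]
tool_rot: [-23.8, 90.0, 67.5]
force: [0.4, 0.0, -0.5]
grip_width: 0.0561
```

Run:
```python
from h import *
to([.517,.1287,.0313])
```

```text
t 23.38 pos [0.517  0.1288 0.0333] jaw 91.3 F [ 0.36  0.05 -0.48] Tq [ 0.062  0.062 -0.031] w 0.0561
delta [ 0.002  -0.     -0.0001] turn None
```

Request:
step_arm:
  deltas:
    - [0.2, 0.001, 0, 0, 0]
    - [0.2, 0.002, 0, 0, 0]
    - [0.2, 0.0025, 0, 0, 0]
    - [0.2, 0.0025, 0, 0, 0]

```text
time_s: 23.88
tool_pos: [0.517, 0.1288, 0.0309]
tool_rot: [-10.9, 90.0, 80.4]
force: [-0.7, 0.6, 0.8]
grip_width: 0.0563
```

Run:
```python
from h import *
to([.517,.1287,.0313])
```

```text
t 23.88 pos [0.517  0.1288 0.0309] jaw 91.29 F [-0.7   0.6   0.79] Tq [0.008 0.107 0.038] w 0.0563
delta [-0.0004  0.     -0.0001] turn None
```

Request:
step_arm:
  deltas:
    - [0.2, 0.0007, 0, 0, 0]
    - [0.2, 0.001, 0, 0, 0]
    - [0.2, 0.001, 0, 0, 0]

```text
time_s: 24.25
tool_pos: [0.5171, 0.1288, 0.0307]
tool_rot: [33.5, 90.0, 124.8]
force: [-3.3, -0.8, 8.1]
grip_width: 0.0562
```

Run:
```python
from h import *
to([.517,.1287,.0313])
```

```text
t 24.25 pos [0.5171 0.1288 0.0307] jaw 91.3 F [-3.3  -0.83  8.12] Tq [-0.244  0.739 -0.073] w 0.0562
delta [-0.0006  0.0001 -0.0001] turn None
```

Request:
step_arm:
  deltas:
    - [0.2, -0.001, 0, 0, 0]
    - [0.4, -0.001, 0, 0, 0]
    - [0.56, -0.001, 0, 0, 0]
    - [0.56, -0.001, 0, 0, 0]
    - [0.56, -0.001, 0, 0, 0]
    - [0.56, -0.015, 0, 0, 0]
    - [0.56, -0.04, 0, 0, 0]
    - [0.56, -0.08, 0, 0, 0]
    - [0.56, -0.13, 0, 0, 0]
    - [0.56, -0.18, 0.02, 0, 0]
    - [0.56, -0.2, 0.06, 0, 0]
    - [0.56, -0.2, 0.06, 0, 0]

```text
time_s: 25.75
tool_pos: [0.4566, 0.1279, 0.2329]
tool_rot: [-51.8, 89.7, 39.6]
force: [0.4, 1.0, 0.1]
grip_width: 0.0674
```

Run:
```python
from h import *
to([.517,.1287,.0313])
L=[]
for n in('side','top'):
    im,d=read_camera(n); hs=cv2.cvtColor(im,cv2.COLOR_RGB2HSV)
    V,U=np.nonzero(d>0); P=pts(n,d>0,d); h=hs[V,U]
    dd=(np.hypot(P[:,0]-.517,P[:,1]-.128)<.075)
    b=P[dd&(h[:,0]>95)&(h[:,0]<125)&(h[:,1]>100)&(P[:,2]>.028)&(P[:,2]<.06)]
    if len(b)>10:
        A=np.c_[b[:,:2]-b[:,:2].mean(0),np.ones(len(b))]
        print(n,len(b),'cap top',cv2.minEnclosingCircle((b[:,:2]*1000).astype(np.float32)),np.median(b[:,2]),'plane',np.linalg.lstsq(A,b[:,2],rcond=None)[0].round(3))
    for t in('dish_floor','cap_mid','jar','brown_bottle','teal_bottle','tape'):
        r=regions_of(n,t)
        if r: print(t,round(r[0]['p'],2),np.round(r[0]['pixel']))
    c=[355,320] if n=='side' else [243,260]
    L.append(cv2.resize(cv2.cvtColor(im,cv2.COLOR_RGB2BGR)[c[1]-60:c[1]+60,c[0]-60:c[0]+60],(400,400),interpolation=2))
cv2.imwrite('pics/c7.png',np.hstack(L))
```

```text
t 25.75 pos [0.4566 0.1279 0.2329] jaw 91.38 F [0.42 1.04 0.05] Tq [ 0.094 -0.007  0.038] w 0.0674
delta [ 0.2018 -0.0595 -0.0014] turn None
side 477 cap top ((522.17529296875, 133.7786102294922), 32.193092346191406) 0.031107113639215034 plane [0.034 0.019 0.031]
dish_floor 0.96 [375. 317.]
cap_mid 0.68 [356. 325.]
jar 0.59 [247. 164.]
brown_bottle 0.68 [292. 317.]
teal_bottle 0.88 [276. 283.]
tape 0.65 [420. 398.]
top 249 cap top ((518.0433959960938, 130.04629516601562), 26.800092697143555) 0.032641248222739394 plane [0.023 0.025 0.033]
dish_floor 0.96 [250. 252.]
cap_mid 0.88 [237. 252.]
jar 0.86 [450. 221.]
brown_bottle 0.8 [257. 205.]
teal_bottle 0.65 [299. 210.]
```

View pics/c7.png

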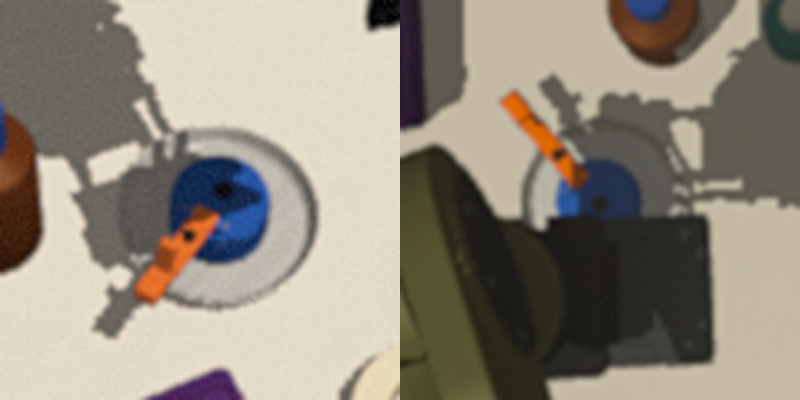

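```bash
python3 -c "
from h import *
print(env.sign_off())"
```

```text
the job is handed in; nothing more can be done
None
```

The job is handed in, at about 26 s of the 72 s allowed. The blue cap stands upright in the middle of the steel dish, by my last checks.

- **Lever:** I lifted the tab through an arc, but the grip slid on it and the lever stopped at about 130°. I finished the swing by pushing with closed fingers, to roughly 165° (about 2.85 rad) by the camera, with only about 2 N at the fingertips.
- **Cap:** I gripped it with 12 N and turned it counter-clockwise in small steps, following the climb by feel. A 1 mm lift test at 62° pulled back with 6 N, so it was still engaged. At 67° the same test met almost nothing, and the cap came off with only its own weight on the hand. I never reached the hard stop.
- **Forces:** readings were taken only at the end of each move. The largest was about 9–10 N, when the lever's grip slid. Setting the cap down on the dish floor read about 8 N.
- **Last look:** both cameras agreed within the limits:
  - The cap's top is 31–33 mm above the bench (32 expected), with a fitted tilt of about 0.03–0.04 rad.
  - The top camera puts the cap's axis about 2 mm from the dish's centre. The side camera's cruder fit, which takes in the cap's wall, says about 7 mm; the limit is 20 mm.
  - The dish looks unmoved in the picture. I did not re-measure its centre.
  - The jar, brown bottle and teal bottle were found where they stood, as was the tape (side camera only, since the top camera missed it).
  - The gripper was 0.2 m clear.

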